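# Load a centrifuge bucket and close its lid

## Robot

A 7-joint arm with a two-finger parallel gripper is mounted at the origin on a cart in front of the work surface, level with it; the furniture and walls round the work are solid. World frame = base frame: x ahead of the robot, y to its left, z up, the work surface at z = 0. Lengths are in m, angles in rad, forces in N, time in s.
With the tool pointing down it reaches from about 0.425 to 0.875 m from the base axis. Payload 4.7 kg.
Tool frame: the origin (TCP) lies at the very end of the fingers, on their centre line; the grasp point (between the pads) lies 19 mm behind it; z points along the fingers, y is the line along which they close (so a half turn about z gives the same grasp; the last joint's range is limited). The gripper opens to 87 mm and grips with 3 to 60 N. Pads are 19 mm wide; open, the fingers measure 117 mm over their backs; the gripper's body (75 mm by 190 mm) begins 51 mm behind the grasp point.
Start: joints at [1.145, 0.321, -0.07, 1.45, 0.023, 1.371, -0.057], TCP at [0.277, -0.588, 0.223] pointing down, gripper open.
Joint ranges: [-2.86, 2.86], [-0.3, 2.09], [-1.38, 1.24], [0.06, 2.45], [-1.56, 4.7], [0.09, 2.05], [-2.69, 2.69]. Speed limits (rad/s): [2.57, 2.57, 3.14, 3.14, 3.14, 3.14, 3.14].

## Interface

Orientations are given as a rotation vector (axis times angle).
In Python, from bench import ctrl gives the robot as it stands.
- The arm moves only by the shell command python3 -m jog 'ROWS' [FORCE]. ROWS is JSON, a list that holds one entry, the list of rows, each a list of 7 numbers: the shift along the tool's x, y, z in mm, then the turn, a rotation vector about the tool's x, y, z in degrees, then the finger opening in mm, from 0 to 87. A call has 1 to 10 rows; each row is the pose to reach, as a shift and turn from the pose commanded when the call began, along the tool's axes at that moment; what a row does not reach only later rows make up. A row lasts 1/10 s, in which the tool goes at most 50 mm and 8.59 degrees, less where a joint would pass 70% of its speed; a pose out of reach is approached as far as the arm can. A call with a gripper value outside its range is refused whole. The fingers move at their own pace and stop on an object; FORCE is the grip in N (left out, the last holds). Time passes only in rows, so rows that repeat a pose let the fingers close. It gives the time, the measured TCP pose, the force, the opening and the grip force at its end, in the units of the state.
- ctrl.get_state(): the state, without advancing time (a new reading comes with each control period).
- ctrl.get_image(name): name is "scene" or "top"; returns a dict with "image" (384x512x3 uint8, red, green, blue), "depth" (384x512 float32, m along the optical axis (not along the pixel's ray), 0 where there is no reading), "fov_y" (degrees; the focal length in pixels is half the picture's height over the tangent of half this angle, whatever the lens; pixels are square), "cx", "cy" (the principal point, pixels), "rvec" (rotation vector, rad) and "tvec" (3), from world to camera coordinates, as OpenCV has them. Camera axes: x right, y down, z forward; pixel columns grow to the right and rows downward; lengths in m; the calibration is good to about 2 mm. A picture is of the moment at which its call begins.
- ctrl.close_job(): hands the job in; it is judged then, once.
The state is a dict: "time": time; "joint_positions": joint angles; "qd": joint speeds; "joint_torque": joint torques, N m; "position": TCP position; "tool_rot": TCP orientation; "ft_force": force on the tool from outside, world axes, zero at the start; "torque": the same for the moment, N m; "grip_width": opening from 0.0 (shut) to 1.0 (fully open); "grip_force": force on a finger pad.
Only numpy, scipy, OpenCV 4.12 (cv2) and the standard library are available. Lean on these libraries where they do the work, as an engineer would, in place of code of your own. Each camera call takes 0.05 s, during which the arm holds its last target. There are 200 camera calls.

## Task

Make up the open centrifuge bucket for a spin: lay the rubber cushion flat in the bottom, set the insert with the two wide bores down on it, stand the two sample tubes from the rack in those bores so that the load is balanced and both rest on the cushion, then seat the domed lid squarely on the bucket. Keep the tubes upright all the time, and leave the other insert, the one with six narrow bores, where it is.

Things in the scene. Friction and masses are not known exactly. Their poses are not given: they have to be found in the camera images.
- bucket: TARGET. Open rectangular aluminium bucket, a round boss on the middle of each long side; stands firm. Outside 97 x 59 mm (75 mm over the bosses), rim 58 mm high; inside 89 x 51 mm, inner floor 5 mm above the worktop. Origin: centre of underside; x along the long side, z up. A half turn changes nothing, here and for all parts that go in.
- cushion: Black rubber plate 84 x 46 x 8 mm (lower edge stepped in 2 mm) with an upright steel lifting pin, 12 mm thick, in its middle, top 39 mm above the underside; pick it by the pin. Origin: centre of underside; x along the long side. Goes first, on the bucket's floor (origin 5 mm above the bucket's), long sides parallel, 2.5 mm play each side. 60 g.
- insert: Grey block 82 x 44 x 36 mm, two 17 mm through bores (mouths 25 mm) at x = -22 and +22 mm. Pick by the tab over its middle: 10 mm thick along x, 24 mm along y, 40 to 74 mm up. Pocket below (17 x 27, 36 deep) goes over the cushion's pin. Origin: centre of underside; x along the long side. Goes second, on the cushion (origin 13 mm above bucket's), parallel, 3.5 mm play. 90 g.
- spare_insert: The wrong insert: same grey block and handle tab, but with six narrow (8 mm) bores, three at each end, that do not take these tubes. Leave it where it is. Origin: centre of underside.
- tube_a: Capped sample tube, 82 mm high: barrel 13 mm thick up to 66 mm, then the cap, 17 mm thick. Stands upright in the rack; pick it by the cap. Origin: bottom centre; z up. Goes third, down a bore until it stands on the cushion (origin level with the insert's). There keep the fingers closing along the insert's y: between cap and handle tab are only 9 mm. 14 g.
- tube_b: The second sample tube, just like tube_a; goes in the other bore. Either tube may take either bore, in any order.
- rack: White tube rack 64 x 140 mm, 56 mm high, two rows of holes in its top deck (52 mm up), floor 4 mm thick; stands firm. The tubes stand in the row nearer the robot, 52 mm apart. Origin: centre of underside; y along the long side.
- lid: Clear domed lid with black flange 101 x 63 mm. Pick by the black grip bar on top: 12 mm thick along y, 44 mm long along x, 54 to 78 mm up. Stands mouth down. Lip 83 x 45 mm (79 x 41 at its lower edge) reaches 6 mm below the flange, into the bucket's mouth, 3 mm play. Origin: centre of lip's underside; x along the long side. Goes last (origin 52 mm above bucket's), parallel. 100 g.
There are look-alikes about, which are no part of the job. Leave any green look-alike of the tube_a alone.

How it is judged:
On the way, in this order (a step that is already met when the one before it is completed fails the run):
1. the cushion lies flat on the bucket's floor (x of cushion in the frame of bucket between -0.006 and 0.006 m and y of cushion in the frame of bucket between -0.006 and 0.006 m and z of cushion in the frame of bucket between 0.002 and 0.008 m and angle between cushion's own z axis and vertical below 0.08 rad), for 0.2 s.
2. the insert with the two wide bores sits on the cushion in the bucket (all of step 1 and x of insert in the frame of bucket between -0.007 and 0.007 m and y of insert in the frame of bucket between -0.007 and 0.007 m and z of insert in the frame of bucket between 0.01 and 0.016 m and angle between insert's own z axis and vertical below 0.08 rad), for 0.2 s.
3. both tubes stand in the two bores, down on the cushion, and the fingers have left them (all of step 2 and ((x of tube_a in the frame of insert between 0.016 and 0.028 m and y of tube_a in the frame of insert between -0.006 and 0.006 m and z of tube_a in the frame of insert between -0.004 and 0.004 m and angle between each of tube_a, tube_b's own z axis and vertical below 0.2 rad and x of tube_b in the frame of insert between -0.028 and -0.016 m and y of tube_b in the frame of insert between -0.006 and 0.006 m and z of tube_b in the frame of insert between -0.004 and 0.004 m) or (x of tube_a in the frame of insert between -0.028 and -0.016 m and y of tube_a in the frame of insert between -0.006 and 0.006 m and z of tube_a in the frame of insert between -0.004 and 0.004 m and angle between each of tube_a, tube_b's own z axis and vertical below 0.2 rad and x of tube_b in the frame of insert between 0.016 and 0.028 m and y of tube_b in the frame of insert between -0.006 and 0.006 m and z of tube_b in the frame of insert between -0.004 and 0.004 m)) and contact force between the fingers and tube_a below 0.05 N and contact force between the fingers and tube_b below 0.05 N), for 0.2 s.
4. the lid sits level on the bucket's rim (x of lid in the frame of bucket between -0.006 and 0.006 m and y of lid in the frame of bucket between -0.006 and 0.006 m and z of lid in the frame of bucket between 0.049 and 0.055 m and angle between lid's own z axis and vertical below 0.05 rad), for 0.2 s.
At the end, for the whole second after the job is handed in: In the bucket: cushion flat on the floor (6 mm off centre, 3 mm in height), two-bore insert on it (7, 3 mm), a tube in each bore (6 mm) down on the cushion (4 mm), upright to 0.2 rad, lid level on the rim (6, 3 mm; 0.05 rad); all released and at rest (all of step 2 and all of step 4 and ((x of tube_a in the frame of insert between 0.016 and 0.028 m and y of tube_a in the frame of insert between -0.006 and 0.006 m and z of tube_a in the frame of insert between -0.004 and 0.004 m and angle between each of tube_a, tube_b's own z axis and vertical below 0.2 rad and x of tube_b in the frame of insert between -0.028 and -0.016 m and y of tube_b in the frame of insert between -0.006 and 0.006 m and z of tube_b in the frame of insert between -0.004 and 0.004 m) or (x of tube_a in the frame of insert between -0.028 and -0.016 m and y of tube_a in the frame of insert between -0.006 and 0.006 m and z of tube_a in the frame of insert between -0.004 and 0.004 m and angle between each of tube_a, tube_b's own z axis and vertical below 0.2 rad and x of tube_b in the frame of insert between 0.016 and 0.028 m and y of tube_b in the frame of insert between -0.006 and 0.006 m and z of tube_b in the frame of insert between -0.004 and 0.004 m)) and linear speed of each of cushion, insert, tube_a, tube_b, lid below 0.02 m/s); the robot touches nothing.
It fails at once if a sample tube is tipped by more than 40 degrees (angle between any of tube_a, tube_b's own z axis and vertical above 0.7 rad).
It fails at once if the spare insert is moved by more than 30 mm (distance of spare_insert from where it was at the start of the episode above 0.03 m).
It also fails if it takes over 138 s, if anything falls off the work surface, if the arm or the gripper's body presses on something with over 40 N, if the wrist force passes 120 N, or if a joint passes its speed limit or range.

## Working session

There is one attempt and no reset: what is moved stays moved. The work goes in short steps, Python scripts to look and compute and a shell command to move; the robot and the scene stay as the last step left them, time stands still between calls to the robot, and variables do not carry over. Pictures are saved under pics/ and viewed, at most 15 in all, crops included, and the job is handed in when it is done.

```bash
ls; mkdir -p pics
cat > h.py <<'E'
import numpy as np, cv2
from bench import ctrl
from scipy.spatial.transform import Rotation as R
def cam(n):
    d=ctrl.get_image(n); h=d["image"].shape[0]
    d["f"]=h/2/np.tan(np.radians(d["fov_y"])/2); d["R"]=R.from_rotvec(np.ravel(d["rvec"])).as_matrix(); d["t"]=np.ravel(d["tvec"]); return d
def ray(d,u,v,z):
    c=-d["R"].T@d["t"]; r=d["R"].T@np.array([(u-d["cx"])/d["f"],(v-d["cy"])/d["f"],1]); return c+r*(z-c[2])/r[2]
def cloud(d):
    z=d["depth"]; v,u=np.mgrid[:z.shape[0],:z.shape[1]]
    p=np.stack([(u-d["cx"])/d["f"]*z,(v-d["cy"])/d["f"]*z,z],-1)
    return (p-d["t"])@d["R"]
def save(d,name,box=None,s=1):
    im=d["image"]
    if box: im=im[box[1]:box[3],box[0]:box[2]]
    cv2.imwrite("pics/"+name,cv2.resize(im[...,::-1],None,fx=s,fy=s,interpolation=cv2.INTER_CUBIC))
E
python3 - <<'E'
from h import *
s=ctrl.get_state(); print({k:np.round(v,3) for k,v in s.items()})
for n in("top","scene"):
    d=cam(n); save(d,n+"0.png",None,1.5); print(n,d["f"],d["cx"],d["cy"],-d["R"].T@d["t"]); np.savez("/tmp/"+n,**d)
E
```

```text
pics
{'time': np.float64(0.0), 'joint_positions': array([ 1.145,  0.322, -0.07 ,  1.452,  0.023,  1.371, -0.057]), 'qd': array([ 0.003,  0.001, -0.   , -0.   ,  0.   ,  0.001,  0.001]), 'joint_torque': array([-0.0000e+00, -4.9129e+01, -4.0400e-01, -3.1253e+01, -6.4000e-02,
        4.4000e-02,  0.0000e+00]), 'position': array([ 0.276, -0.588,  0.221]), 'tool_rot': array([-3.064e+00, -6.850e-01,  1.000e-03]), 'ft_force': array([ 0.495,  0.226, -0.483]), 'torque': array([ 0.046, -0.045, -0.013]), 'grip_force': np.float64(0.0), 'grip_width': np.float64(0.997)}
top 423.12130024238746 248.2241605917517 193.71871435817172 [0.30945383 0.05674517 1.01632604]
scene 407.89186725549945 252.85773601465434 191.1235779287254 [0.08758549 0.71681638 0.50117033]
```

View pics/top0.png

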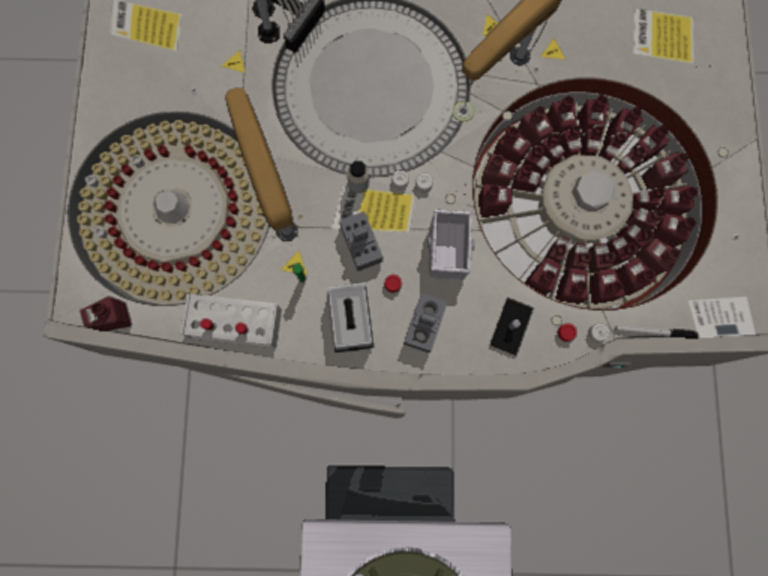

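View pics/scene0.png

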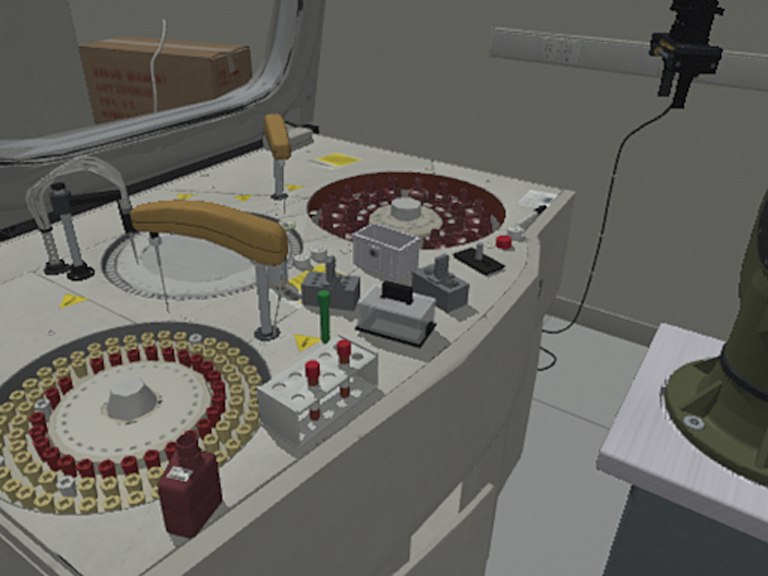

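The top view (1.5×) shows the bucket at (451,242), cushion (512,326), lid (350,317) and red-capped tubes in the rack at (206,324) and (241,328). The green look-alike is at (298,270). There are two insert candidates: (426,324), which seems to have two wide bores, and (362,240), which seems to have narrow ones. I'll check them in a crop.

Run:
```python
from h import *
d=dict(np.load("/tmp/top.npz"))
save(d,"crop1.png",(215,130,365,242),5)
```

```text
(no output)
```

View pics/crop1.png

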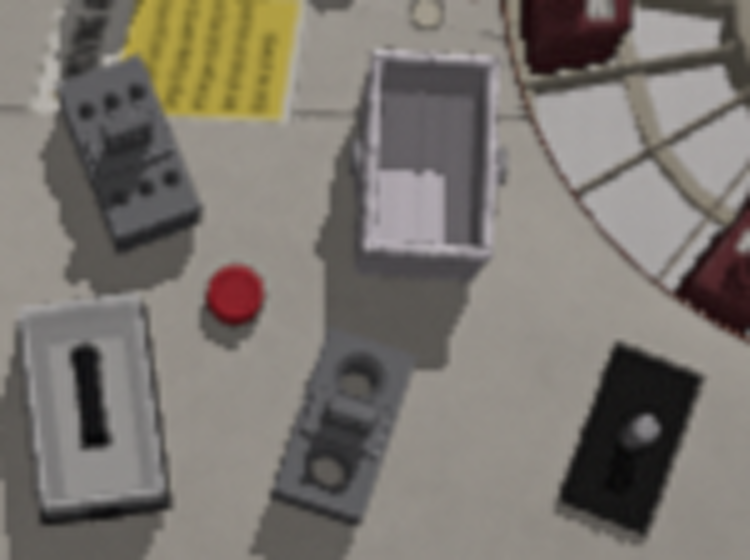

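The crop confirms the insert at crop (343,425), i.e. pixel (284,215), with two wide bores. The one at crop (130,150) has six small holes and is the spare. Next I'll measure the poses.

```bash
cat > meas.py <<'E'
from h import *
def rect(P,c,r,z0,z1,name):
    m=(np.hypot(P[...,0]-c[0],P[...,1]-c[1])<r)&(P[...,2]>z0)&(P[...,2]<z1)
    q=P[m]
    if len(q)<8: print(name,len(q)); return
    (x,y),(w,h),a=cv2.minAreaRect((q[:,:2]*1000).astype(np.float32))
    if w<h: w,h,a=h,w,a+90
    a=(a+90)%180-90
    print(name,"n",len(q),"ctr %.1f %.1f"%(x,y),"size %.1f %.1f"%(w,h),"long axis deg %.1f"%a,"med",np.round(np.median(q,0)*1000,1))
E
python3 - <<'E'
from meas import *
D={n:dict(np.load(f"/tmp/{n}.npz")) for n in("top","scene")}
T=D["top"]; P=cloud(T)
g=lambda u,v,z:ray(T,u,v,z)[:2]
c={}
for n,u,v,z in[("bucket",301,161,.058),("cushion",341,217,.008),("insert",284,213,.05),("spare",241,160,.05),("lid",233,211,.06),("ta",137,216,.086),("tb",161,218,.086),("green",199,180,.08),("rack",155,212,.05)]: c[n]=g(u,v,z); print(n,np.round(c[n]*1000))
print("table z",[np.round(P[v,u],3) for u,v in((263,230),(275,165),(225,190),(375,230))])
for n in D:
    Q=cloud(D[n]); print(n)
    rect(Q,c["bucket"],.075,.053,.064,"bucket rim")
    rect(Q,c["cushion"],.06,.004,.014,"cushion plate")
    rect(Q,c["cushion"],.03,.033,.045,"pin")
    rect(Q,c["insert"],.055,.03,.042,"insert blk")
    rect(Q,c["insert"],.03,.066,.08,"insert tab")
    rect(Q,c["lid"],.04,.07,.085,"lid bar")
    rect(Q,c["lid"],.09,.004,.014,"lid flange")
    rect(Q,c["ta"],.02,.08,.095,"ta");rect(Q,c["tb"],.02,.08,.095,"tb")
    rect(Q,c["rack"],.09,.05,.058,"rack")
E
```

```text
bucket [579. -66.]
cushion [ 455. -167.]
insert [456. -27.]
spare [581.  75.]
lid [457.  91.]
ta [438. 302.]
tb [434. 249.]
green [523. 169.]
rack [453. 271.]
table z [array([ 0.421,  0.019, -0.002]), array([ 0.584, -0.008, -0.001]), array([0.507, 0.111, 0.051]), array([ 0.427, -0.251, -0.001])]
top
bucket rim n 280 ctr 581.8 -66.0 size 100.1 60.6 long axis deg -2.5 med [579.6 -67.7  56.8]
cushion plate n 635 ctr 455.9 -169.2 size 92.5 89.3 long axis deg 7.7 med [ 453.3 -166.2    7.7]
pin n 20 ctr 455.9 -167.9 size 9.8 9.3 long axis deg 45.1 med [ 455.8 -167.9   37.7]
insert blk n 505 ctr 456.0 -27.7 size 82.3 43.9 long axis deg -17.8 med [451.  -27.4  35.8]
insert tab n 54 ctr 456.4 -27.8 size 23.4 11.9 long axis deg 73.8 med [454.9 -27.3  72.9]
lid bar n 101 ctr 461.5 91.2 size 42.3 11.7 long axis deg 8.5 med [461.3  90.7  77.3]
lid flange n 136 ctr 466.3 93.3 size 157.3 151.6 long axis deg -0.6 med [454.6  65.9  10.1]
ta n 44 ctr 440.0 302.3 size 15.0 13.7 long axis deg -86.1 med [439.6 302.2  85.2]
tb n 43 ctr 434.2 251.5 size 14.5 13.5 long axis deg -89.8 med [434.4 251.   85.4]
[... 280 characters left out ...]
7.8]
pin n 13 ctr 455.5 -162.4 size 10.3 5.4 long axis deg 25.2 med [ 454.5 -162.1   37.5]
insert blk n 347 ctr 455.9 -23.6 size 85.2 45.8 long axis deg -18.0 med [447.  -17.2  35.5]
insert tab n 44 ctr 455.9 -23.3 size 23.5 11.5 long axis deg 64.1 med [454.3 -22.1  71.2]
lid bar n 120 ctr 460.9 95.6 size 43.2 14.1 long axis deg 8.5 med [459.7  97.5  76. ]
lid flange n 249 ctr 481.1 69.4 size 133.6 121.2 long axis deg 8.9 med [443.  120.3  10.4]
ta n 69 ctr 438.9 306.6 size 15.6 14.2 long axis deg -87.9 med [438.1 308.1  84.8]
tb n 58 ctr 433.7 255.0 size 15.0 14.7 long axis deg 6.6 med [433.5 256.6  84.7]
rack n 1465 ctr 452.3 279.3 size 140.4 66.7 long axis deg 84.6 med [449.  291.4  51.9]
```

```bash
cat > go.py <<'E'
# go.py x y z yaw : shift/turn in tool axes (mm, deg) to reach a tool-down pose whose closing axis (tool y) has world yaw (mod 180)
import sys; from h import *
x,y,z,yaw=map(float,sys.argv[1:5]); s=ctrl.get_state()
C=R.from_rotvec(s["tool_rot"]); p=np.array(s["position"])*1000
cy=C.as_matrix()[:,1]; cur=np.degrees(np.arctan2(cy[1],cy[0])); yaw=cur+((yaw-cur+90)%180-90)
if len(sys.argv)>5: yaw+=180*float(sys.argv[5])
a=np.radians(yaw); Y=np.array([np.cos(a),np.sin(a),0]); Z=np.array([0,0,-1.]); M=np.column_stack([np.cross(Y,Z),Y,Z])
sh=C.inv().apply(np.array([x,y,z])-p); tr=np.degrees((C.inv()*R.from_matrix(M)).as_rotvec())
print("t%.2f pos"%s["time"],np.round(p,1),"yaw %.1f->%.1f"%(cur,yaw),"q7 %.2f"%s["joint_positions"][6],"grip %.1fmm %.1fN"%(s["grip_width"]*87,s["grip_force"]),"F",np.round(s["ft_force"],1),"\nshift",np.round(sh,1),"turn",np.round(tr,1))
E
python3 go.py 456 -166 130 -19
```

```text
t0.10 pos [ 276.5 -587.7  221.6] yaw -64.8->-19.0 q7 -0.06 grip 87.1mm 0.0N F [-0.3  0.4 -0.6] 
shift [ 342.  -305.    92.1] turn [ -0.1  -0.  -45.8]
```

```bash
python3 -m jog '[[[50,-45,0,0,0,-8,50],[100,-90,0,0,0,-16,50],[150,-134,0,0,0,-24,50],[200,-178,10,0,0,-32,50],[250,-223,20,0,0,-40,50],[300,-268,50,0,0,-45.8,50],[342,-305,92,0,0,-45.8,50],[342,-305,92,0,0,-45.8,50],[342,-305,92,0,0,-45.8,50],[342,-305,92,0,0,-45.8,50]]]' 15; python3 go.py 456 -166 130 -19
python3 - <<'E'
from meas import *
d=cam("top"); save(d,"t1.png",(290,170,390,245),7); e=cam("scene"); save(e,"s1.png",(220,110,400,245),4)
print(d["rvec"],d["tvec"])
E
```

```text
time: 1.1
position: [0.4564, -0.1616, 0.1288]
tool_rot: [-2.551, -1.829, 0.0]
ft_force: [1.1, -0.4, -0.2]
grip_width: 0.577
grip_force: 0.0
t1.10 pos [ 456.4 -161.6  128.8] yaw -18.7->-19.0 q7 -0.07 grip 50.2mm 0.0N F [ 1.1 -0.4 -0.2] 
shift [-4.3  1.  -1.2] turn [-0.1 -0.1  0.3]
[ 2.14012974 -2.09985902  0.2088082 ] [0.04719932 0.50102105 0.93736356]
```

View pics/s1.png

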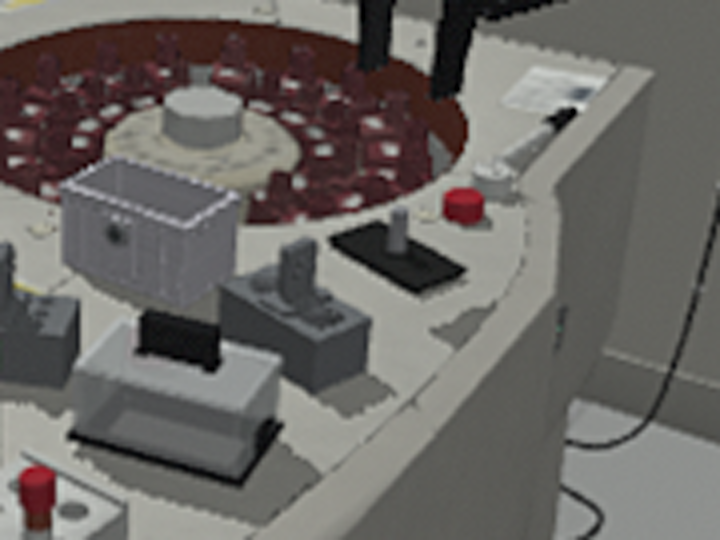

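The scene crop shows the cushion with its pin at crop (399,232), with the two fingers above it. I'll use the visible fingers to calibrate camera against arm.

```bash
python3 - <<'E'
from meas import *
for n in("top","scene"):
    Q=cloud(cam(n)); s=ctrl.get_state(); p=np.array(s["position"]); print(n,np.round(p*1000,1))
    m=(np.hypot(Q[...,0]-p[0],Q[...,1]-p[1])<.1)&(Q[...,2]>.12)&(Q[...,2]<.19)
    q=Q[m]*1000; a=np.radians(-18.7); Y=np.array([np.cos(a),np.sin(a)]);X=np.array([np.sin(a),-np.cos(a)])
    r=q[:,:2]-p[:2]*1000
    u=r@Y; w=r@X
    for nm,k in(("neg",u<0),("pos",u>0)):
        if k.sum()>5: print(nm,k.sum(),"y pct",np.round(np.percentile(u[k],[2,50,98]),1),"x pct",np.round(np.percentile(w[k],[2,50,98]),1),"zmin",q[k,2].min().round(1))
E
python3 go.py 456 -166 130 -19
```

```text
top [ 456.1 -164.8  129.7]
scene [ 456.  -166.7  130.3]
neg 212 y pct [-43.1 -35.7 -25.7] x pct [-16.5 -11.4   6.5] zmin 128.7
pos 221 y pct [22.6 26.9 38.3] x pct [-15.9  -8.7   6.9] zmin 128.7
t1.30 pos [ 456.  -166.7  130.3] yaw -18.9->-19.0 q7 -0.06 grip 50.0mm 0.0N F [ 0.5 -0.8 -0.6] 
shift [ 0.7 -0.2  0.3] turn [-0.   0.   0.1]
```

```bash
python3 -m jog '[[[1,0,40,0,0,0,50],[1,0,80,0,0,0,50],[1,0,110,0,0,0.6,50],[1,0,119,0,0,0.6,50],[1,0,119,0,0,0.6,50],[1,0,119,0,0,0.6,50],[1,0,119,0,0,0.6,50]]]' 20; python3 go.py 456 -167.3 11 -19.5
```

```text
time: 2.0
position: [0.4581, -0.1666, 0.0133]
tool_rot: [2.565, 1.808, 0.002]
ft_force: [0.4, -0.3, -0.2]
grip_width: 0.578
grip_force: 0.0
t2.00 pos [ 458.1 -166.6   13.3] yaw -19.6->-19.5 q7 -0.16 grip 50.3mm 0.0N F [ 0.4 -0.3 -0.2] 
shift [-1.4 -1.7  2.3] turn [ 0.2  0.  -0.1]
```

```bash
python3 -m jog '[[[0,0,0,0,0,0,4],[0,0,0,0,0,0,4],[0,0,0,0,0,0,4],[0,0,0,0,0,0,4],[0,0,0,0,0,0,4],[0,0,0,0,0,0,4],[0,0,0,0,0,0,4],[0,0,0,0,0,0,4]]]' 20; python3 go.py 456 -167.3 130 -2.4
```

```text
time: 2.8
position: [0.4566, -0.1656, 0.0115]
tool_rot: [-2.567, -1.811, 0.0]
ft_force: [-0.2, 0.7, 0.9]
grip_width: 0.125
grip_force: 20.0
t2.80 pos [ 456.6 -165.6   11.5] yaw -19.6->-2.4 q7 -0.16 grip 10.9mm 20.0N F [-0.2  0.7  0.9] 
shift [  -1.8   -0.  -118.5] turn [ -0.    0.  -17.2]
```

```bash
python3 -m jog '[[[0,0,-30,0,0,0,4],[0,0,-70,0,0,-6,4],[0,0,-110,0,0,-13,4],[0,0,-118,0,0,-17.2,4],[0,0,-118,0,0,-17.2,4],[0,0,-118,0,0,-17.2,4],[0,0,-118,0,0,-17.2,4]]]' 20; python3 go.py 582 -66 130 -2.4
```

```text
time: 3.5
position: [0.4556, -0.1652, 0.128]
tool_rot: [-2.267, -2.171, 0.002]
ft_force: [-0.7, -0.2, -1.0]
grip_width: 0.126
grip_force: 20.0
t3.50 pos [ 455.6 -165.2  128. ] yaw -2.5->-2.4 q7 0.22 grip 11.0mm 20.0N F [-0.7 -0.2 -1. ] 
shift [104.6 122.   -2.2] turn [-0.1 -0.1 -0.1]
```

```bash
python3 -m jog '[[[30,35,0,0,0,0,4],[60,70,0,0,0,0,4],[85,100,0,0,0,0,4],[104.6,122,-2,0,0,0,4],[104.6,122,-2,0,0,0,4],[104.6,122,-2,0,0,0,4],[104.6,122,-2,0,0,0,4],[104.6,122,-2,0,0,0,4]]]' 20; python3 go.py 582 -66 130 -2.4
python3 - <<'E'
from meas import *
s=ctrl.get_state();p=np.array(s["position"])
for n in("top","scene"):
    d=cam(n);save(d,n+"2.png",(260,110,345,200) if n=="top" else (200,100,340,210),6 if n=="top" else 5);Q=cloud(d)
    rect(Q,(.582,-.066),.075,.118,.137,"cushion plate");rect(Q,(.582,-.066),.075,.05,.064,"rim")
    rect(Q,(.582,-.066),.09,.104,.137,"all")
E
```

```text
time: 4.3
position: [0.5819, -0.0677, 0.131]
tool_rot: [-2.27, -2.172, 0.002]
ft_force: [0.3, 0.7, -1.1]
grip_width: 0.128
grip_force: 20.0
t4.30 pos [581.9 -67.7 131. ] yaw -2.5->-2.4 q7 -0.11 grip 11.2mm 20.0N F [ 0.3  0.7 -1.1] 
shift [1.7 0.  1. ] turn [-0.1  0.1 -0.1]
cushion plate 6
rim n 112 ctr 582.8 -42.0 size 98.2 14.1 long axis deg -3.6 med [584.7 -37.7  56.6]
all 6
cushion plate n 317 ctr 581.3 -66.3 size 85.5 48.2 long axis deg -3.7 med [571.4 -55.8 127.1]
rim n 301 ctr 581.6 -62.3 size 101.6 63.2 long axis deg -2.3 med [576.3 -56.   55.1]
all n 317 ctr 581.3 -66.3 size 85.5 48.2 long axis deg -3.7 med [571.4 -55.8 127.1]
```

View pics/scene2.png

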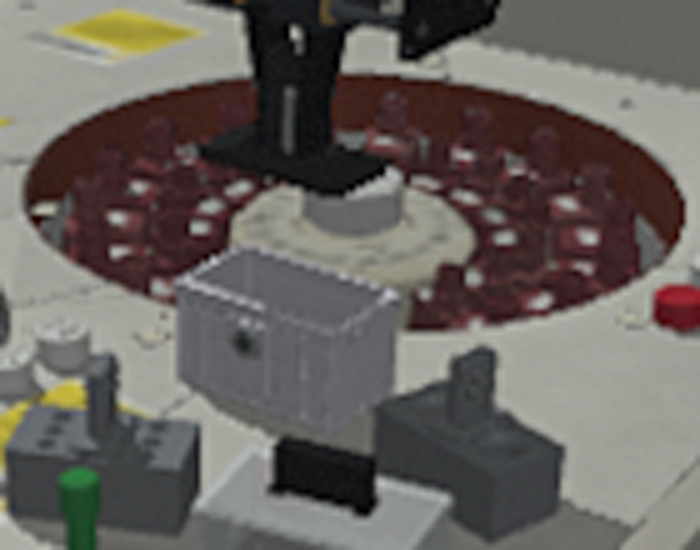

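The scene view shows the cushion level in the grip over the bucket, about 4 mm off in y and 1.4° off in yaw. I'll correct that, lower to just above the rim and measure again.

```bash
python3 -m jog '[[[3.5,0,20,0,0,-1.3,4],[3.5,0,40,0,0,-1.3,4],[3.5,0,54,0,0,-1.3,4],[3.5,0,54,0,0,-1.3,4],[3.5,0,54,0,0,-1.3,4],[3.5,0,54,0,0,-1.3,4]]]' 20; python3 go.py 582 -64 75 -1.1
python3 - <<'E'
from meas import *
d=cam("scene");save(d,"s3.png",(200,100,340,210),5);Q=cloud(d)
rect(Q,(.582,-.062),.075,.067,.085,"cushion plate");rect(Q,(.582,-.066),.075,.05,.0625,"rim")
for i in range(4): cam("top"); print(np.round(ctrl.get_state()["position"],4))
E
```

```text
time: 5.0
position: [0.5839, -0.0629, 0.0787]
tool_rot: [2.242, 2.199, 0.002]
ft_force: [0.8, 0.8, -2.0]
grip_width: 0.13
grip_force: 20.0
t5.00 pos [583.9 -62.9  78.7] yaw -1.1->-1.1 q7 -0.13 grip 11.3mm 20.0N F [ 0.8  0.8 -2. ] 
shift [-1.1 -1.9  3.7] turn [ 0.1  0.  -0. ]
cushion plate n 310 ctr 582.8 -61.1 size 85.3 48.1 long axis deg -1.2 med [571.9 -51.7  74.7]
rim n 206 ctr 581.6 -60.4 size 100.2 61.1 long axis deg -0.8 med [561.3 -35.9  55.2]
[ 0.5839 -0.0629  0.0786]
[ 0.5837 -0.0629  0.0785]
[ 0.5836 -0.0628  0.0783]
[ 0.5835 -0.0628  0.0782]
```

```bash
python3 -m jog '[[[-0.8,-1,0,0,0,0.8,4],[-0.8,-1,8,0,0,0.8,4],[-0.8,-1,16,0,0,0.8,4],[-0.8,-1,24,0,0,0.8,4],[-0.8,-1,32,0,0,0.8,4],[-0.8,-1,40,0,0,0.8,4],[-0.8,-1,48,0,0,0.8,4],[-0.8,-1,52,0,0,0.8,4],[-0.8,-1,52,0,0,0.8,4]]]' 20; python3 go.py 582.5 -63.6 17 -1.9
```

```text
time: 6.15
position: [0.5815, -0.0635, 0.0247]
tool_rot: [-2.257, -2.184, 0.001]
ft_force: [-0.2, -0.3, -1.1]
grip_width: 0.128
grip_force: 20.0
t6.15 pos [581.5 -63.5  24.7] yaw -1.9->-1.9 q7 -0.17 grip 11.2mm 20.0N F [-0.2 -0.3 -1.1] 
shift [-0.1  1.   7.7] turn [-0.1 -0.   0. ]
```

```bash
python3 -m jog '[[[0,0,3,0,0,0,4],[0,0,6,0,0,0,4],[0,0,8,0,0,0,4],[0,0,8,0,0,0,4],[0,0,8,0,0,0,4]]]' 20; python3 go.py 582.5 -63.6 17 -1.9
```

```text
time: 6.65
position: [0.5821, -0.0636, 0.0176]
tool_rot: [2.258, 2.184, -0.0]
ft_force: [-0.7, 1.2, 0.1]
grip_width: 0.13
grip_force: 20.0
t6.65 pos [582.1 -63.6  17.6] yaw -1.9->-1.9 q7 -0.18 grip 11.4mm 20.0N F [-0.7  1.2  0.1] 
shift [-0.   0.4  0.6] turn [0. 0. 0.]
```

```bash
python3 -m jog '[[[0,0,1.5,0,0,0,4],[0,0,1.5,0,0,0,4],[0,0,1.5,0,0,0,4],[0,0,1.5,0,0,0,32],[0,0,1.5,0,0,0,32],[0,0,1.5,0,0,0,32],[0,0,1.5,0,0,0,32]]]' 20; python3 go.py 456.3 -27.8 140 -17.9; python3 -m jog '[[[0,0,-40,0,0,0,32],[0,0,-80,0,0,0,32],[0,0,-120,0,0,0,32],[0,0,-140,0,0,0,32],[0,0,-140,0,0,0,32],[0,0,-140,0,0,0,32]]]'; python3 go.py 456.3 -27.8 140 -17.9
```

```text
time: 7.35
position: [0.5819, -0.0636, 0.0158]
tool_rot: [-2.258, -2.184, 0.0]
ft_force: [0.5, -0.5, 0.0]
grip_width: 0.345
grip_force: 0.0
t7.35 pos [581.9 -63.6  15.8] yaw -1.9->-17.9 q7 -0.18 grip 30.0mm 0.0N F [ 0.5 -0.5  0. ] 
shift [  31.6 -126.8 -124.2] turn [-0.  0. 16.]
time: 7.95
position: [0.5818, -0.0637, 0.1557]
tool_rot: [2.258, 2.184, -0.001]
ft_force: [-0.1, -0.2, -0.3]
grip_width: 0.369
grip_force: 0.0
t7.95 pos [581.8 -63.7 155.7] yaw -1.9->-17.9 q7 -0.10 grip 32.1mm 0.0N F [-0.1 -0.2 -0.3] 
shift [  31.7 -126.7   15.7] turn [-0.  0. 16.]
```

```bash
python3 -m jog '[[[8,-30,0,0,0,4,40],[16,-64,0,0,0,8,40],[26,-100,10,0,0,12,40],[33,-127,15,0,0,16,40],[33,-127,15,0,0,16,40],[33,-127,15,0,0,16,40],[33,-127,15,0,0,16,40],[33,-127,15,0,0,16,40]]]'; python3 go.py 456.3 -26.5 41 -17.9
python3 - <<'E'
from meas import *
for n in("top","scene"):
    d=cam(n);save(d,n+"4.png",(260,110,345,200) if n=="top" else (240,130,330,200),6);Q=cloud(d)
    rect(Q,(.582,-.064),.075,.008,.02,"cushion plate");rect(Q,(.582,-.064),.03,.038,.05,"pin");rect(Q,(.582,-.066),.075,.053,.064,"rim")
E
```

```text
time: 8.75
position: [0.4571, -0.0265, 0.1409]
tool_rot: [-2.539, -1.848, -0.001]
ft_force: [0.1, 0.1, -0.2]
grip_width: 0.463
grip_force: 0.0
t8.75 pos [457.1 -26.5 140.9] yaw -17.9->-17.9 q7 -0.30 grip 40.2mm 0.0N F [ 0.1  0.1 -0.2] 
shift [-0.3 -0.7 99.9] turn [-0.  -0.1 -0. ]
cushion plate 0
pin 0
rim 0
cushion plate n 178 ctr 568.9 -41.3 size 110.6 53.2 long axis deg 29.5 med [559.5 -34.4  14. ]
pin n 47 ctr 579.0 -64.7 size 54.6 32.5 long axis deg -84.7 med [581.6 -88.9  44.6]
rim n 210 ctr 580.9 -62.2 size 100.8 61.9 long axis deg -3.6 med [579.  -55.2  56.1]
```

View pics/top4.png

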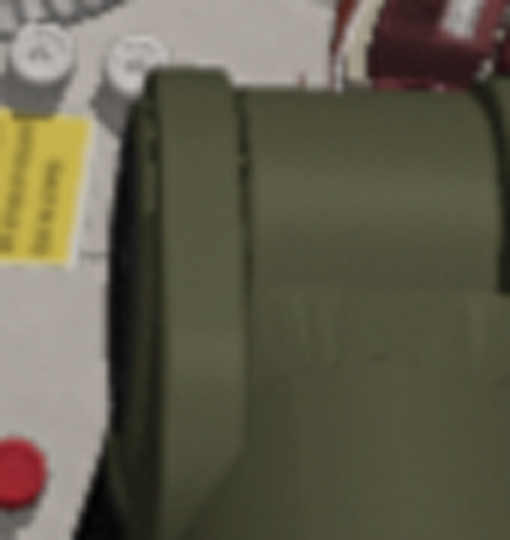

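The arm hides the bucket from the top camera, so I'll check it once the insert is in the gripper and moved aside. Descending on the insert's tab.

```bash
python3 -m jog '[[[0,-0.7,30,0,0,0,40],[0,-0.7,60,0,0,0,40],[0,-0.7,85,0,0,0,40],[0,-0.7,98,0,0,0,40],[0,-0.7,98,0,0,0,40],[0,-0.7,98,0,0,0,40],[0,-0.7,98,0,0,0,4],[0,-0.7,98,0,0,0,4],[0,-0.7,98,0,0,0,4],[0,-0.7,98,0,0,0,4]]]' 25; python3 -m jog '[[[0,0,0,0,0,0,4],[0,0,0,0,0,0,4],[0,0,0,0,0,0,4]]]';python3 go.py 456.3 200 180 -1.9
```

```text
time: 9.85
position: [0.4559, -0.0262, 0.0435]
tool_rot: [2.539, 1.848, 0.001]
ft_force: [-0.3, 0.4, -0.5]
grip_width: 0.181
grip_force: 0.0
time: 10.15
position: [0.4558, -0.0262, 0.0433]
tool_rot: [2.54, 1.848, 0.0]
ft_force: [-0.9, -0.2, 3.4]
grip_width: 0.116
grip_force: 25.0
t10.15 pos [455.8 -26.2  43.3] yaw -17.9->-1.9 q7 -0.39 grip 10.1mm 25.0N F [-0.9 -0.2  3.4] 
shift [ 215.4  -69.  -136.8] turn [  0.   0. -16.]
```

```bash
python3 -m jog '[[[0,0,-40,0,0,0,4],[0,0,-80,0,0,0,4],[0,0,-120,0,0,-5,4],[48,-15,-137,0,0,-10,4],[96,-30,-137,0,0,-15,4],[145,-46,-137,0,0,-16,4],[145,-46,-137,0,0,-16,4],[145,-46,-137,0,0,-16,4],[145,-46,-137,0,0,-16,4]]]' 25
python3 - <<'E'
from meas import *
for n in("top","scene"):
    d=cam(n);save(d,n+"5.png",(260,110,345,200) if n=="top" else (100,50,400,250),6 if n=="top" else 2.5);Q=cloud(d)
    rect(Q,(.582,-.064),.05,.008,.02,"cushion plate");rect(Q,(.582,-.064),.02,.034,.05,"pin");rect(Q,(.582,-.066),.075,.053,.064,"rim")
E
```

```text
time: 11.05
position: [0.4561, 0.1246, 0.1795]
tool_rot: [-2.259, -2.183, 0.002]
ft_force: [-0.4, 0.4, -1.6]
grip_width: 0.108
grip_force: 25.0
cushion plate n 569 ctr 580.4 -63.4 size 94.7 56.9 long axis deg -2.6 med [585.6 -66.6  12.8]
pin n 23 ctr 581.3 -65.8 size 10.7 10.4 long axis deg -42.0 med [580.7 -65.2  43.1]
rim n 284 ctr 581.7 -66.5 size 99.4 61.4 long axis deg -2.4 med [579.8 -66.1  57.1]
cushion plate n 99 ctr 583.4 -32.4 size 80.4 8.1 long axis deg -1.8 med [582.6 -32.7  14.1]
pin 0
rim 4
```

View pics/top5.png

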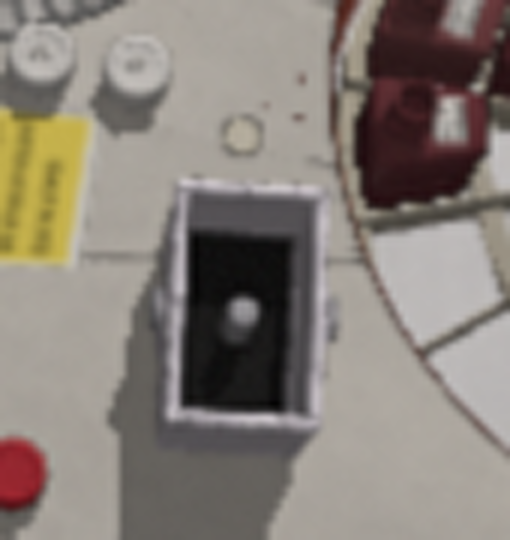

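The crop shows the cushion flat in the bucket with its pin at crop (242,315), central between the rims. Depth gives z 12.8 mm on the plate top and under 1 mm off centre. On to placing the insert.

```bash
python3 go.py 581.5 -64.5 150 -2.4
```

```text
t11.15 pos [456.4 124.1 179.6] yaw -2.1->-2.4 q7 -0.35 grip 9.6mm 25.0N F [ 0.9 -1.1 -1.1] 
shift [-183.9  131.9   29.6] turn [-0.   0.   0.3]
```

```bash
python3 -m jog '[[[-40,28,0,0,0,0,4],[-80,56,0,0,0,0,4],[-120,84,0,0,0,0,4],[-155,110,10,0,0,0.3,4],[-184,132,25,0,0,0.3,4],[-184,132,30,0,0,0.3,4],[-184,132,30,0,0,0.3,4],[-184,132,30,0,0,0.3,4],[-184,132,30,0,0,0.3,4]]]' 25
python3 - <<'E'
from meas import *
d=cam("scene");save(d,"s6.png",(200,80,340,210),5);Q=cloud(d)
rect(Q,(.582,-.062),.075,.105,.165,"insert");rect(Q,(.582,-.066),.075,.05,.0625,"rim")
E
python3 go.py 581.5 -64.5 105 -2.4
```

```text
time: 12.05
position: [0.5821, -0.0612, 0.1508]
tool_rot: [2.261, 2.18, 0.001]
ft_force: [-0.1, 0.4, -0.4]
grip_width: 0.111
grip_force: 25.0
insert n 824 ctr 581.6 -58.7 size 84.9 49.0 long axis deg -2.5 med [570.6 -40.4 134.7]
rim n 301 ctr 581.3 -61.6 size 101.4 62.4 long axis deg -2.3 med [579.5 -57.   54.9]
t12.10 pos [582.2 -61.2 151. ] yaw -2.1->-2.4 q7 -0.12 grip 9.9mm 25.0N F [ 0.6  0.4 -0.9] 
shift [-3.3 -0.6 46. ] turn [0.1 0.  0.3]
```

View pics/s6.png

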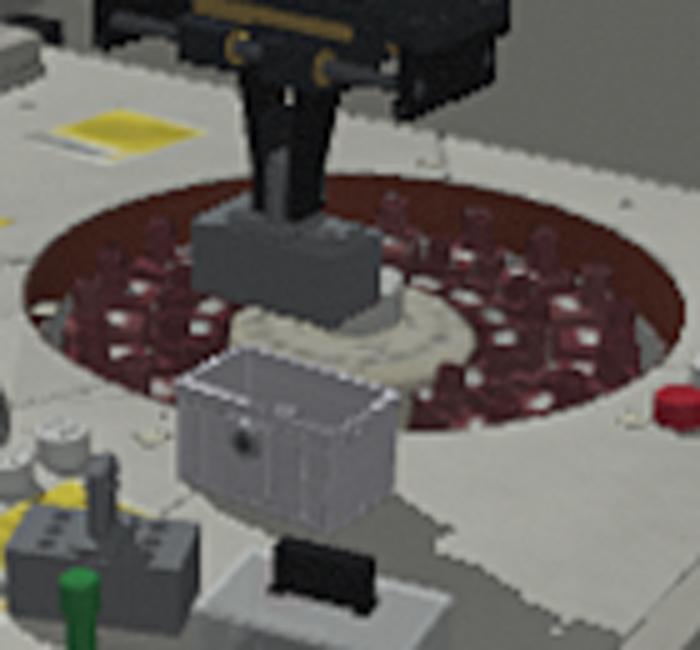

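The scene view shows the insert level and parallel over the bucket, 3 mm high in y. Both the camera and the arm's own reading agree, so I'll correct it while lowering.

```bash
python3 -m jog '[[[-3,-0.6,15,0,0,0.2,4],[-3,-0.6,30,0,0,0.2,4],[-3,-0.6,42,0,0,0.2,4],[-3,-0.6,42,0,0,0.2,4],[-3,-0.6,42,0,0,0.2,4],[-3,-0.6,42,0,0,0.2,4],[-3,-0.6,42,0,0,0.2,4]]]' 25
python3 - <<'E'
from meas import *
d=cam("scene");Q=cloud(d)
rect(Q,(.582,-.062),.075,.067,.115,"insert");rect(Q,(.582,-.066),.075,.05,.0625,"rim")
E
python3 go.py 581.5 -64.5 58 -2.4
```

```text
time: 12.8
position: [0.582, -0.0652, 0.1087]
tool_rot: [2.267, 2.174, 0.001]
ft_force: [-1.0, -0.0, -0.0]
grip_width: 0.112
grip_force: 25.0
insert n 703 ctr 581.4 -60.8 size 84.2 45.7 long axis deg -0.7 med [570.6 -44.3  92.2]
rim n 197 ctr 582.0 -60.5 size 101.5 60.7 long axis deg -0.9 med [561.6 -35.5  55.1]
t12.85 pos [581.9 -65.3 108.7] yaw -2.4->-2.4 q7 -0.14 grip 10.0mm 25.0N F [ 0.3  0.5 -0.1] 
shift [ 0.7 -0.5 50.7] turn [0.1 0.  0. ]
```

```bash
python3 -m jog '[[[0.2,-0.3,6,0,0,0,4],[0.2,-0.3,12,0,0,0,4],[0.2,-0.3,18,0,0,0,4],[0.2,-0.3,24,0,0,0,4],[0.2,-0.3,30,0,0,0,4],[0.2,-0.3,36,0,0,0,4],[0.2,-0.3,42,0,0,0,4],[0.2,-0.3,48,0,0,0,4],[0.2,-0.3,48,0,0,0,4],[0.2,-0.3,48,0,0,0,4]]]' 25; python3 go.py 581.5 -64.5 56 -2.4
```

```text
time: 13.85
position: [0.5812, -0.065, 0.0599]
tool_rot: [-2.267, -2.174, 0.0]
ft_force: [-0.7, -0.4, -1.3]
grip_width: 0.116
grip_force: 25.0
t13.85 pos [581.2 -65.   59.9] yaw -2.4->-2.4 q7 -0.16 grip 10.1mm 25.0N F [-0.7 -0.4 -1.3] 
shift [0.5 0.3 3.9] turn [-0.  0. -0.]
```

```bash
python3 -m jog '[[[0,0,2,0,0,0,4],[0,0,4,0,0,0,4],[0,0,4,0,0,0,4],[0,0,4,0,0,0,4],[0,0,4,0,0,0,28],[0,0,4,0,0,0,28],[0,0,4,0,0,0,28]]]' 25; python3 -m jog '[[[0,0,-40,0,0,0,30],[0,0,-80,0,0,0,30],[0,0,-120,0,0,0,30],[0,0,-120,0,0,0,30],[0,0,-120,0,0,0,30],[0,0,-120,0,0,0,30]]]' ;python3 go.py 434.4 252.5 170 85
```

```text
time: 14.55
position: [0.5811, -0.0651, 0.056]
tool_rot: [-2.267, -2.174, 0.0]
ft_force: [-0.2, -0.4, -0.8]
grip_width: 0.284
grip_force: 0.0
time: 15.15
position: [0.5802, -0.0651, 0.1747]
tool_rot: [-2.266, -2.173, 0.002]
ft_force: [-0.3, 0.3, -0.5]
grip_width: 0.341
grip_force: 0.0
t15.15 pos [580.2 -65.1 174.7] yaw -2.4->85.0 q7 -0.10 grip 29.7mm 0.0N F [-0.3  0.3 -0.5] 
shift [ 311.2 -159.     5.1] turn [ -0.1  -0.1 -87.4]
```

```bash
python3 -m jog '[[[35,-18,0,0,0,-8,40],[70,-36,0,0,0,-16,40],[105,-54,0,0,0,-24,40],[140,-72,0,0,0,-32,40],[175,-90,0,0,0,-40,40],[210,-108,0,0,0,-48,40],[245,-126,0,0,0,-56,40],[280,-143,0,0,0,-64,40],[311,-159,0,0,0,-72,40],[311,-159,0,0,0,-80,40]]]'; python3 go.py 434.4 252.5 130 85
```

```text
time: 16.15
position: [0.4312, 0.2574, 0.175]
tool_rot: [-0.316, -3.123, -0.002]
ft_force: [0.0, -0.4, 0.4]
grip_width: 0.459
grip_force: 0.0
t16.15 pos [431.2 257.4 175. ] yaw 78.4->85.0 q7 0.70 grip 40.0mm 0.0N F [ 0.  -0.4  0.4] 
shift [-4.2 -4.2 45. ] turn [ 0.1 -0.2 -6.6]
```

```bash
python3 -m jog '[[[-2,-3,20,0,0,-6.6,40],[-2,-3,35,0,0,-6.6,40],[-2,-3,35,0,0,-6.6,40],[-2,-3,35,0,0,-6.6,40],[-2,-3,35,0,0,-6.6,40]]]'
python3 - <<'E'
from meas import *
d=cam("top");save(d,"t7.png",(260,110,345,200),6);Q=cloud(d)
rect(Q,(.582,-.064),.05,.042,.052,"insert top");rect(Q,(.582,-.064),.02,.078,.095,"tab");rect(Q,(.582,-.066),.075,.053,.064,"rim")
e=cam("scene"); Q=cloud(e); save(e,"s7.png",(140,140,300,300),4)
p=np.array(ctrl.get_state()["position"])
for c in((.4387,.304),(.434,.253)):
    rect(Q,c,.02,.075,.095,"tube")
E
python3 go.py 434.4 252.5 59 85
```

```text
time: 16.65
position: [0.4369, 0.2492, 0.1414]
tool_rot: [0.161, 3.137, 0.001]
ft_force: [0.0, 0.6, 1.0]
grip_width: 0.458
grip_force: 0.0
insert top n 522 ctr 580.2 -65.8 size 94.6 73.4 long axis deg -2.7 med [578.7 -65.9  48.3]
tab n 50 ctr 580.4 -65.7 size 21.3 10.7 long axis deg 88.1 med [580.3 -66.5  85.6]
rim n 324 ctr 581.7 -66.1 size 99.8 61.1 long axis deg -2.4 med [577.3 -65.5  56.8]
tube n 92 ctr 438.7 306.5 size 16.2 14.6 long axis deg 82.0 med [437.4 308.4  83.8]
tube n 85 ctr 433.3 256.2 size 15.8 14.3 long axis deg 37.8 med [432.2 258.4  83.5]
t16.75 pos [437.1 249.2 141.6] yaw 84.1->85.0 q7 0.78 grip 39.9mm 0.0N F [ 0.3 -0.4 -0.7] 
shift [ 3.1  2.9 82.6] turn [ 0.   0.1 -0.9]
```

View pics/t7.png

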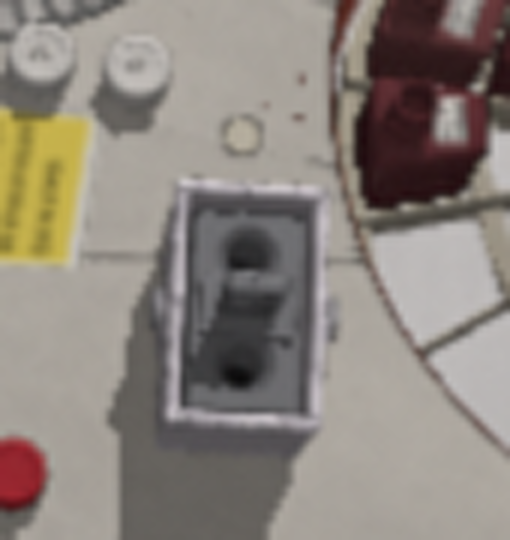

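View pics/s7.png

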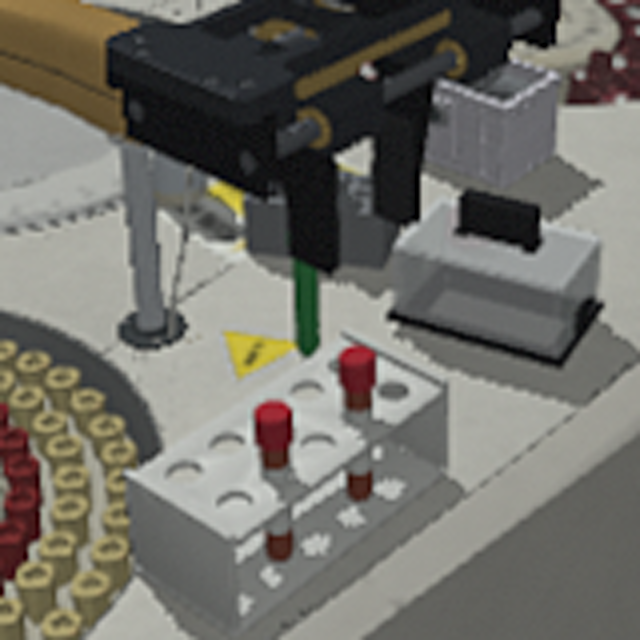

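The top crop shows the insert seated, with both bores open at crop (248,248) and (240,362) and the tab centred. The scene crop shows the two red-capped tubes in the rack, and the gripper beside the near one. I'll align and descend on tube_b.

```bash
python3 -m jog '[[[3,2.8,10,0,0,-0.5,40],[3,2.8,25,0,0,-0.5,40],[3,2.8,25,0,0,-0.5,40],[3,2.8,25,0,0,-0.5,40],[3,2.8,25,0,0,-0.5,40]]]'; python3 go.py 434.4 252.2 59 84.5
python3 - <<'E'
from meas import *
e=cam("scene"); Q=cloud(e); p=np.array(ctrl.get_state()["position"])
for z0,z1 in((.12,.16),):
    m=(np.hypot(Q[...,0]-p[0],Q[...,1]-p[1])<.07)&(Q[...,2]>z0)&(Q[...,2]<z1); q=Q[m]*1000
    for k in(q[:,1]>255,q[:,1]<255): print(np.round(np.percentile(q[k],[2,98],axis=0),1).tolist())
E
```

```text
time: 17.25
position: [0.434, 0.2522, 0.1161]
tool_rot: [-0.145, -3.138, -0.0]
ft_force: [-0.2, -0.4, 0.6]
grip_width: 0.46
grip_force: 0.0
t17.25 pos [434.  252.2 116.1] yaw 84.7->84.5 q7 0.75 grip 40.0mm 0.0N F [-0.2 -0.4  0.6] 
shift [-0.4  0.  57.1] turn [ 0.  -0.   0.2]
[[425.0, 275.2, 121.0], [447.3, 287.4, 159.1]]
[[419.8, 225.0, 120.8], [441.0, 235.6, 159.5]]
```

Fingers straddle the tube exactly in the scene frame (mid y 255.4 against the tube's 255.8). Descending and gripping.

```bash
python3 -m jog '[[[0,0,20,0,0,0,40],[0,0,40,0,0,0,40],[0,0,56,0,0,0,40],[0,0,56,0,0,0,40],[0,0,56,0,0,0,40],[0,0,56,0,0,0,10],[0,0,56,0,0,0,10],[0,0,56,0,0,0,10],[0,0,56,0,0,0,10],[0,0,56,0,0,0,10]]]' 12; python3 -m jog '[[[0,0,0,0,0,0,10],[0,0,0,0,0,0,10]]]';python3 go.py 434.4 252.2 190 87.5
```

```text
time: 18.3
position: [0.4342, 0.2522, 0.0604]
tool_rot: [0.145, 3.137, 0.0]
ft_force: [-0.4, 0.2, 1.9]
grip_width: 0.183
grip_force: 12.0
time: 18.5
position: [0.4342, 0.2522, 0.0603]
tool_rot: [0.145, 3.138, 0.0]
ft_force: [-0.6, 0.2, 2.6]
grip_width: 0.186
grip_force: 12.0
t18.50 pos [434.2 252.2  60.3] yaw 84.7->87.5 q7 0.67 grip 16.2mm 12.0N F [-0.6  0.2  2.6] 
shift [  -0.2    0.  -129.7] turn [ 0.   0.  -2.8]
```

```bash
python3 -m jog '[[[0,0,-15,0,0,0,10],[0,0,-40,0,0,0,10],[0,0,-75,0,0,-1,10],[0,0,-105,0,0,-2,10],[0,0,-125,0,0,-2.8,10],[0,0,-125,0,0,-2.8,10],[0,0,-125,0,0,-2.8,10]]]' 12;python3 go.py 559 -64 185 87.5
```

```text
time: 19.2
position: [0.4339, 0.252, 0.1853]
tool_rot: [0.069, 3.14, -0.001]
ft_force: [-0.1, -0.1, -0.3]
grip_width: 0.185
grip_force: 12.0
t19.20 pos [433.9 252.  185.3] yaw 87.5->87.5 q7 0.87 grip 16.1mm 12.0N F [-0.1 -0.1 -0.3] 
shift [-138.8 -310.2    0.6] turn [-0.  0. -0.]
```

```bash
python3 -m jog '[[[-7,-20,0,0,0,0,10],[-22,-55,0,0,0,0,10],[-43,-100,0,0,0,0,10],[-66,-148,0,0,0,0,10],[-88,-196,0,0,0,0,10],[-108,-240,0,0,0,0,10],[-124,-275,0,0,0,0,10],[-135,-300,0,0,0,0,10],[-138.8,-310,0,0,0,0,10],[-138.8,-310,0,0,0,0,10]]]' 12;python3 -m jog '[[[0,0,20,0,0,0,10],[0,0,40,0,0,0,10],[0,0,55,0,0,0,10],[0,0,55,0,0,0,10],[0,0,55,0,0,0,10]]]';python3 go.py 559 -64 110 87.5;python3 - <<'E'
from meas import *
d=cam("scene");save(d,"s8.png",(200,80,340,210),5);Q=cloud(d)
rect(Q,(.559,-.060),.03,.075,.115,"barrel");rect(Q,(.582,-.066),.075,.05,.0625,"rim");rect(Q,(.58,-.06),.02,.075,.092,"tab")
m=(np.hypot(Q[...,0]-.559,Q[...,1]+.060)<.04)&(Q[...,2]>.08)&(Q[...,2]<.115); print(np.round(np.percentile(Q[m]*1000,[2,98],axis=0),1))
E
```

```text
time: 20.2
position: [0.5584, -0.0645, 0.1837]
tool_rot: [-0.072, -3.138, -0.002]
ft_force: [-0.6, 0.8, 0.7]
grip_width: 0.186
grip_force: 12.0
time: 20.7
position: [0.5589, -0.0624, 0.1303]
tool_rot: [-0.066, -3.141, -0.0]
ft_force: [0.4, 0.3, -0.4]
grip_width: 0.185
grip_force: 12.0
t20.70 pos [558.9 -62.4 130.3] yaw 87.6->87.5 q7 1.42 grip 16.1mm 12.0N F [ 0.4  0.3 -0.4] 
shift [-0.1 -1.6 20.3] turn [ 0.  -0.   0.1]
barrel n 122 ctr 569.7 -63.1 size 36.5 24.9 long axis deg 4.0 med [561.5 -56.   87. ]
rim n 342 ctr 581.5 -60.5 size 99.6 63.3 long axis deg -1.2 med [575.9 -54.3  54.8]
tab n 51 ctr 576.8 -63.1 size 25.0 23.9 long axis deg 14.8 med [577.8 -57.   82.1]
[[552.7 -69.7  80.3]
 [585.  -50.8 114.8]]
```

View pics/s8.png

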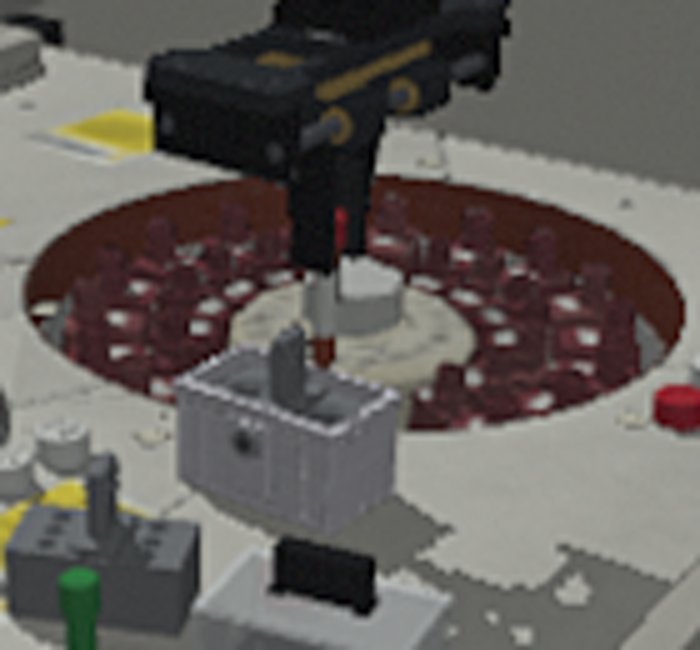

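The tube hangs upright over the near bore, with its tip at crop (323,360). Aligning the remaining 1.6 mm and lowering, watching the force.

```bash
python3 -m jog '[[[-0.2,-1.4,0,0,0,0,10],[-0.2,-1.4,8,0,0,0,10],[-0.2,-1.4,16,0,0,0,10],[-0.2,-1.4,16,0,0,0,10]]]' 12;python3 go.py 559.1 -64.1 70 87.5
```

```text
time: 21.15
position: [0.5581, -0.0652, 0.1126]
tool_rot: [-0.069, -3.138, -0.0]
ft_force: [0.7, 1.0, -0.1]
grip_width: 0.185
grip_force: 12.0
t21.15 pos [558.1 -65.2 112.6] yaw 87.5->87.5 q7 1.41 grip 16.1mm 12.0N F [ 0.7  1.  -0.1] 
shift [-1.   1.1 42.5] turn [ 0.  -0.1 -0. ]
```

```bash
python3 -m jog '[[[-0.8,1,0,0,0,0,10],[-0.8,1,6,0,0,0,10],[-0.8,1,12,0,0,0,10],[-0.8,1,18,0,0,0,10],[-0.8,1,22,0,0,0,10],[-0.8,1,22,0,0,0,10]]]' 12;python3 go.py 559.1 -64.1 70 87.5
```

```text
time: 21.75
position: [0.5595, -0.0641, 0.0911]
tool_rot: [-0.068, -3.139, -0.0]
ft_force: [-0.3, -0.5, -0.1]
grip_width: 0.186
grip_force: 12.0
t21.75 pos [559.5 -64.1  91.1] yaw 87.5->87.5 q7 1.39 grip 16.2mm 12.0N F [-0.3 -0.5 -0.1] 
shift [ 0.3 -0.  21.1] turn [ 0.  -0.1  0. ]
```

```bash
python3 -m jog '[[[0,0,6,0,0,0,10],[0,0,12,0,0,0,10],[0,0,18,0,0,0,10],[0,0,21,0,0,0,10],[0,0,21,0,0,0,10],[0,0,21,0,0,0,10]]]' 12;python3 go.py 559.1 -64.1 69.3 87.5
```

```text
time: 22.35
position: [0.5601, -0.0641, 0.071]
tool_rot: [0.068, 3.141, 0.0]
ft_force: [-0.3, -0.9, -0.4]
grip_width: 0.187
grip_force: 12.0
t22.35 pos [560.1 -64.1  71. ] yaw 87.5->87.5 q7 1.38 grip 16.2mm 12.0N F [-0.3 -0.9 -0.4] 
shift [ 1.  -0.   1.7] turn [0. 0. 0.]
```

```bash
python3 -m jog '[[[0.5,0,1.7,0,0,0,10],[0.5,0,1.7,0,0,0,10],[0.5,0,1.7,0,0,0,10],[0.5,0,1.7,0,0,0,40],[0.5,0,1.7,0,0,0,40],[0.5,0,1.7,0,0,0,40],[0.5,0,1.7,0,0,0,40]]]' 12;python3 -m jog '[[[0,0,-30,0,0,0,40],[0,0,-60,0,0,0,40],[0,0,-90,0,0,0,40],[0,0,-110,0,0,0,40],[0,0,-110,0,0,0,40],[0,0,-110,0,0,0,40]]]';python3 go.py 439.7 302.8 180 84.5
```

```text
time: 23.05
position: [0.5596, -0.0641, 0.0694]
tool_rot: [0.069, 3.141, -0.0]
ft_force: [-0.2, -0.7, -0.7]
grip_width: 0.426
grip_force: 0.0
time: 23.65
position: [0.5595, -0.0642, 0.1791]
tool_rot: [0.069, 3.141, -0.001]
ft_force: [0.3, -0.8, -0.5]
grip_width: 0.46
grip_force: 0.0
t23.65 pos [559.5 -64.2 179.1] yaw 87.5->84.5 q7 1.45 grip 40.0mm 0.0N F [ 0.3 -0.8 -0.5] 
shift [135.7 361.4  -1.1] turn [-0.  0.  3.]
```

```bash
python3 -m jog '[[[17,45,0,0,0,1,40],[34,90,0,0,0,2,40],[51,135,0,0,0,3,40],[68,180,0,0,0,3,40],[85,226,0,0,0,3,40],[102,271,0,0,0,3,40],[119,316,0,0,0,3,40],[135.7,361,0,0,0,3,40],[135.7,361,20,0,0,3,40],[135.7,361,40,0,0,3,40]]]'; python3 -m jog '[[[0,0,18,0,0,0,40],[0,0,18,0,0,0,40],[0,0,18,0,0,0,40],[0,0,18,0,0,0,40]]]';  python3 - <<'E'
from meas import *
d=cam("top");save(d,"t9.png",(260,110,345,200),6);Q=cloud(d)
rect(Q,(.56,-.064),.013,.085,.105,"tube in bore");rect(Q,(.582,-.064),.012,.078,.095,"tab")
e=cam("scene"); Q=cloud(e); p=np.array(ctrl.get_state()["position"]); rect(Q,(.4387,.306),.02,.075,.095,"tube a")
m=(np.hypot(Q[...,0]-p[0],Q[...,1]-p[1])<.07)&(Q[...,2]>.125)&(Q[...,2]<.16); q=Q[m]*1000
for k in(q[:,1]>306,q[:,1]<306): print(np.round(np.percentile(q[k],[2,98],axis=0),1).tolist())
E
python3 go.py 439.7 302.8 60 84.5
```

```text
time: 24.65
position: [0.438, 0.3044, 0.1377]
tool_rot: [-0.143, -3.137, -0.0]
ft_force: [0.7, -0.2, 0.5]
grip_width: 0.46
grip_force: 0.0
time: 25.05
position: [0.44, 0.3027, 0.1218]
tool_rot: [0.151, 3.137, 0.001]
ft_force: [0.0, 0.6, 0.3]
grip_width: 0.46
grip_force: 0.0
tube in bore n 45 ctr 559.7 -63.9 size 15.0 13.1 long axis deg 63.9 med [559.2 -63.5  94. ]
tab n 48 ctr 580.7 -65.5 size 20.9 10.3 long axis deg -89.6 med [580.1 -65.5  85.7]
tube a n 92 ctr 438.6 306.6 size 15.7 14.8 long axis deg -84.2 med [437.3 309.1  83.9]
[[431.2, 325.3, 125.9], [453.3, 337.4, 159.6]]
[[426.1, 275.5, 125.9], [446.6, 285.8, 159.6]]
t25.15 pos [440.3 302.7 122.1] yaw 84.5->84.5 q7 0.61 grip 39.8mm 0.0N F [ 1.5 -0.4  1.2] 
shift [ 0.6 -0.  62.1] turn [ 0.   0.1 -0. ]
```

View pics/t9.png

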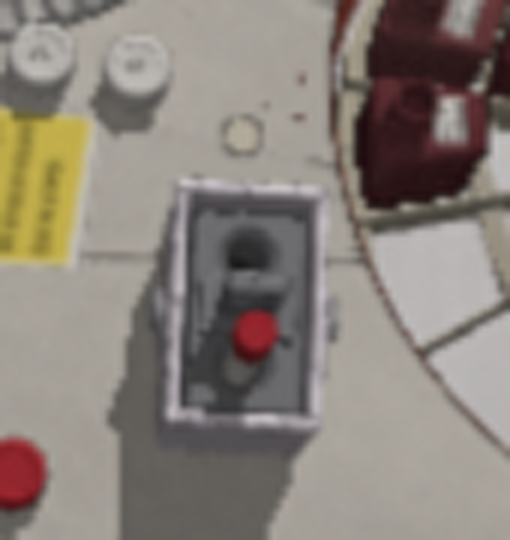

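The crop shows tube_b's red cap at (256,335), upright in the near bore with its top at 94 mm; the far bore at (250,248) is free. Picking tube_a.

```bash
python3 -m jog '[[[0.8,0.5,20,0,0,0,40],[0.8,0.5,40,0,0,0,40],[0.8,0.5,61,0,0,0,40],[0.8,0.5,61,0,0,0,40],[0.8,0.5,61,0,0,0,40],[0.8,0.5,61,0,0,0,10],[0.8,0.5,61,0,0,0,10],[0.8,0.5,61,0,0,0,10],[0.8,0.5,61,0,0,0,10],[0.8,0.5,61,0,0,0,10]]]' 12; python3 -m jog '[[[0,0,0,0,0,0,10],[0,0,0,0,0,0,10]]]';python3 go.py 439.7 302.8 185 87.5
```

```text
time: 26.15
position: [0.4393, 0.3033, 0.0608]
tool_rot: [0.151, 3.137, 0.001]
ft_force: [0.6, 0.4, 2.5]
grip_width: 0.184
grip_force: 12.0
time: 26.35
position: [0.4393, 0.3033, 0.0607]
tool_rot: [0.151, 3.137, 0.001]
ft_force: [-0.6, 0.9, 3.0]
grip_width: 0.185
grip_force: 12.0
t26.35 pos [439.3 303.3  60.7] yaw 84.5->87.5 q7 0.54 grip 16.1mm 12.0N F [-0.6  0.9  3. ] 
shift [  -0.5   -0.4 -124.3] turn [ 0.  0. -3.]
```

```bash
python3 -m jog '[[[0,0,-15,0,0,0,10],[0,0,-40,0,0,0,10],[0,0,-75,0,0,-1,10],[0,0,-105,0,0,-2,10],[0,0,-124,0,0,-3,10],[0,0,-124,0,0,-3,10],[0,0,-124,0,0,-3,10]]]' 12;python3 go.py 603 -66 185 87.5
```

```text
time: 27.05
position: [0.4389, 0.3028, 0.1845]
tool_rot: [0.069, 3.14, -0.001]
ft_force: [-0.6, 0.6, -0.2]
grip_width: 0.187
grip_force: 12.0
t27.05 pos [438.9 302.8 184.5] yaw 87.5->87.5 q7 0.71 grip 16.2mm 12.0N F [-0.6  0.6 -0.2] 
shift [-1.802e+02 -3.612e+02 -2.000e-01] turn [-0.  0. -0.]
```

```bash
python3 -m jog '[[[-4,-25,0,0,0,0,10],[-12,-65,0,0,0,0,10],[-22,-110,0,0,0,0,10],[-38,-155,0,0,0,0,10],[-60,-200,0,0,0,0,10],[-85,-243,0,0,0,0,10],[-112,-283,0,0,0,0,10],[-140,-318,0,0,0,0,10],[-164,-345,0,0,0,0,10],[-180,-361,0,0,0,0,10]]]' 12;python3 -m jog '[[[0,0,0,0,0,0,10],[0,0,20,0,0,0,10],[0,0,40,0,0,0,10],[0,0,40,0,0,0,10],[0,0,40,0,0,0,10],[0,0,40,0,0,0,10]]]';python3 go.py 603.1 -66.1 112 87.5
```

```text
time: 28.05
position: [0.6031, -0.0693, 0.1819]
tool_rot: [-0.075, -3.137, 0.0]
ft_force: [-0.1, 1.0, -0.1]
grip_width: 0.183
grip_force: 12.0
time: 28.65
position: [0.6033, -0.0649, 0.1452]
tool_rot: [0.068, 3.14, -0.0]
ft_force: [0.3, -0.8, 0.9]
grip_width: 0.187
grip_force: 12.0
t28.65 pos [603.3 -64.9 145.2] yaw 87.5->87.5 q7 1.38 grip 16.2mm 12.0N F [ 0.3 -0.8  0.9] 
shift [ 0.2 -1.2 33.2] turn [-0.   0.1  0. ]
```

```bash
python3 -m jog '[[[0.2,-1,0,0,0,0,10],[0.2,-1,15,0,0,0,10],[0.2,-1,32,0,0,0,10],[0.2,-1,32,0,0,0,10],[0.2,-1,32,0,0,0,10],[0.2,-1,32,0,0,0,10]]]' 12;python3 go.py 603.1 -66.1 90 87.5
```

```text
time: 29.25
position: [0.6031, -0.0663, 0.1124]
tool_rot: [0.068, 3.141, 0.0]
ft_force: [0.8, 0.2, 1.4]
grip_width: 0.184
grip_force: 12.0
t29.25 pos [603.1 -66.3 112.4] yaw 87.5->87.5 q7 1.36 grip 16.0mm 12.0N F [0.8 0.2 1.4] 
shift [-0.   0.2 22.4] turn [0. 0. 0.]
```

```bash
python3 -m jog '[[[0,0,6,0,0,0,10],[0,0,12,0,0,0,10],[0,0,18,0,0,0,10],[0,0,22,0,0,0,10],[0,0,22,0,0,0,10]]]' 12;python3 go.py 603.1 -66.1 69.7 87.5
```

```text
time: 29.75
position: [0.6022, -0.0665, 0.0894]
tool_rot: [-0.068, -3.139, -0.0]
ft_force: [-0.1, -1.1, 0.2]
grip_width: 0.184
grip_force: 12.0
t29.75 pos [602.2 -66.5  89.4] yaw 87.5->87.5 q7 1.35 grip 16.0mm 12.0N F [-0.1 -1.1  0.2] 
shift [-0.9  0.4 19.7] turn [ 0.  -0.1  0. ]
```

```bash
python3 -m jog '[[[-0.5,0.3,6,0,0,0,10],[-0.5,0.3,12,0,0,0,10],[-0.5,0.3,17,0,0,0,10],[-0.5,0.3,20,0,0,0,10],[-0.5,0.3,20,0,0,0,10],[-0.5,0.3,20,0,0,0,10]]]' 12;python3 go.py 603.1 -66.1 69.7 87.5
```

```text
time: 30.35
position: [0.6034, -0.0662, 0.0703]
tool_rot: [-0.068, -3.141, 0.0]
ft_force: [-0.4, 0.1, -0.5]
grip_width: 0.188
grip_force: 12.0
t30.35 pos [603.4 -66.2  70.3] yaw 87.5->87.5 q7 1.34 grip 16.4mm 12.0N F [-0.4  0.1 -0.5] 
shift [0.3 0.  0.6] turn [-0. -0.  0.]
```

```bash
python3 -m jog '[[[0,0,0.6,0,0,0,10],[0,0,0.6,0,0,0,10],[0,0,0.6,0,0,0,40],[0,0,0.6,0,0,0,40],[0,0,0.6,0,0,0,40],[0,0,0.6,0,0,0,40]]]' 12;python3 -m jog '[[[0,0,-30,0,0,0,40],[0,0,-60,0,0,0,40],[0,0,-90,0,0,0,40],[0,0,-110,0,0,0,40],[0,0,-110,0,0,0,40],[0,0,-110,0,0,0,40]]]';python3 go.py 461.2 92.3 130 98.5
```

```text
time: 30.95
position: [0.6033, -0.0662, 0.0697]
tool_rot: [-0.069, -3.141, 0.0]
ft_force: [0.1, -0.8, -0.8]
grip_width: 0.429
grip_force: 0.0
time: 31.55
position: [0.6033, -0.0663, 0.1795]
tool_rot: [0.069, 3.141, -0.001]
ft_force: [-0.8, -0.0, -0.8]
grip_width: 0.459
grip_force: 0.0
t31.55 pos [603.3 -66.3 179.5] yaw 87.5->98.5 q7 1.40 grip 40.0mm 0.0N F [-0.8 -0.  -0.8] 
shift [148.9 152.2  49.4] turn [ -0.   0. -11.]
```

```bash
python3 -m jog '[[[30,31,0,0,0,-3,40],[62,64,0,0,0,-6,40],[95,97,0,0,0,-9,40],[125,128,10,0,0,-11,40],[149,152,30,0,0,-11,40],[149,152,49,0,0,-11,40],[149,152,49,0,0,-11,40],[149,152,49,0,0,-11,40],[149,152,49,0,0,-11,40]]]'
python3 - <<'E'
from meas import *
d=cam("top");save(d,"t10.png",(260,110,345,200),6);Q=cloud(d)
rect(Q,(.56,-.064),.013,.085,.105,"tube b");rect(Q,(.603,-.066),.013,.085,.105,"tube a");rect(Q,(.582,-.066),.075,.053,.064,"rim")
e=cam("scene"); Q=cloud(e); p=np.array(ctrl.get_state()["position"]); rect(Q,(.461,.095),.04,.07,.085,"lid bar")
m=(np.hypot(Q[...,0]-p[0],Q[...,1]-p[1])<.07)&(Q[...,2]>.13)&(Q[...,2]<.165); q=Q[m]*1000
for k in(q[:,1]>95,q[:,1]<95): print(np.round(np.percentile(q[k],[2,98],axis=0),1).tolist())
E
python3 go.py 461.2 92.3 58 98.5
```

```text
time: 32.45
position: [0.4619, 0.0916, 0.1311]
tool_rot: [-0.23, 3.133, 0.001]
ft_force: [1.2, 0.9, 0.5]
grip_width: 0.455
grip_force: 0.0
tube b n 46 ctr 559.4 -64.9 size 15.0 14.8 long axis deg 41.4 med [559.3 -64.7  93.8]
tube a n 45 ctr 603.6 -65.6 size 15.4 13.9 long axis deg 13.1 med [602.3 -65.7  93.2]
rim n 333 ctr 581.6 -66.1 size 99.0 60.5 long axis deg -2.4 med [579.6 -63.7  57. ]
lid bar n 119 ctr 461.4 95.1 size 43.7 14.0 long axis deg 12.1 med [459.9  97.8  76.1]
[[446.9, 117.1, 132.4], [468.0, 125.5, 164.8]]
[[455.2, 63.2, 131.6], [472.1, 75.2, 164.0]]
t32.55 pos [462.   91.8 131.3] yaw 98.4->98.5 q7 1.43 grip 40.2mm 0.0N F [-0.5  0.  -0.6] 
shift [ 0.8  0.6 73.3] turn [ 0.   0.1 -0.1]
```

View pics/t10.png

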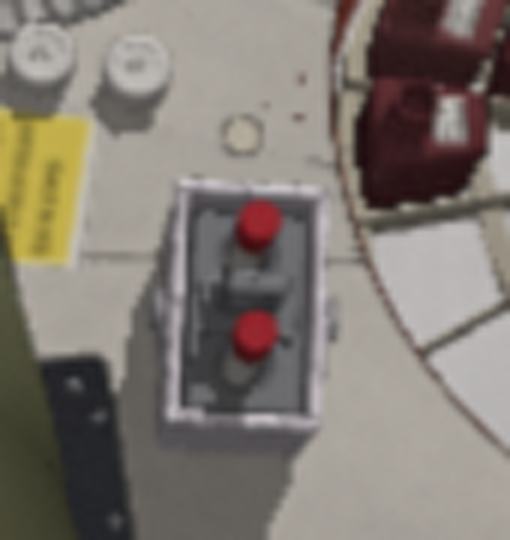

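The crop shows both red caps, (258,225) and (256,335), upright in their bores at 93–94 mm. Now the lid: the fingers are centred on its bar to within 1 mm.

```bash
python3 -m jog '[[[0.3,0,25,0,0,0,40],[0.3,0,50,0,0,0,40],[0.3,0,66,0,0,0,40],[0.3,0,72,0,0,0,40],[0.3,0,72,0,0,0,40],[0.3,0,72,0,0,0,4],[0.3,0,72,0,0,0,4],[0.3,0,72,0,0,0,4],[0.3,0,72,0,0,0,4],[0.3,0,72,0,0,0,4]]]' 25; python3 -m jog '[[[0,0,0,0,0,0,4],[0,0,0,0,0,0,4],[0,0,0,0,0,0,4]]]';python3 go.py 461 92 190 87.6
```

```text
time: 33.55
position: [0.4611, 0.0921, 0.059]
tool_rot: [-0.233, 3.132, -0.001]
ft_force: [0.5, -0.3, 2.3]
grip_width: 0.133
grip_force: 25.0
time: 33.85
position: [0.4611, 0.0921, 0.059]
tool_rot: [-0.233, 3.133, -0.001]
ft_force: [0.2, -0.5, 4.2]
grip_width: 0.136
grip_force: 25.0
t33.85 pos [461.1  92.1  59. ] yaw 98.5->87.6 q7 1.31 grip 11.8mm 25.0N F [ 0.2 -0.5  4.2] 
shift [ 1.00e-01 -1.00e-01 -1.31e+02] turn [-0.   0.  10.9]
```

```bash
python3 -m jog '[[[0,0,-30,0,0,0,4],[0,0,-70,0,0,2,4],[0,0,-110,0,0,5,4],[0,0,-131,0,0,8,4],[0,0,-131,0,0,10.9,4],[0,0,-131,0,0,10.9,4],[0,0,-131,0,0,10.9,4]]]' 25;python3 go.py 581.7 -65.4 170 87.6
```

```text
time: 34.55
position: [0.4602, 0.092, 0.189]
tool_rot: [-0.064, -3.14, 0.0]
ft_force: [0.7, -0.2, -1.6]
grip_width: 0.138
grip_force: 25.0
t34.55 pos [460.2  92.  189. ] yaw 87.7->87.6 q7 1.31 grip 12.0mm 25.0N F [ 0.7 -0.2 -1.6] 
shift [-127.9 -152.3   18.9] turn [-0.  -0.1  0.1]
```

```bash
python3 -m jog '[[[-20,-24,0,0,0,0,4],[-52,-62,0,0,0,0,4],[-84,-100,0,0,0,0,4],[-110,-131,0,0,0,0,4],[-125,-148,0,0,0,0,4],[-128,-152.3,0,0,0,0,4],[-128,-152.3,19,0,0,0,4],[-128,-152.3,40,0,0,0,4],[-128,-152.3,40,0,0,0,4],[-128,-152.3,40,0,0,0,4]]]' 25;python3 -m jog '[[[0,0,0,0,0,0,4],[0,0,0,0,0,0,4],[0,0,15,0,0,0,4],[0,0,15,0,0,0,4],[0,0,15,0,0,0,4],[0,0,15,0,0,0,4],[0,0,15,0,0,0,4]]]';python3 go.py 581.7 -65.4 128 87.6;python3 - <<'E'
from meas import *
d=cam("scene");save(d,"s11.png",(200,80,340,210),5);Q=cloud(d)
rect(Q,(.582,-.062),.075,.073,.095,"flange");rect(Q,(.582,-.062),.035,.14,.155,"bar");rect(Q,(.582,-.066),.075,.05,.0625,"rim")
E
```

```text
time: 35.55
position: [0.5816, -0.0643, 0.1495]
tool_rot: [-0.063, -3.14, -0.001]
ft_force: [0.5, -0.2, -1.6]
grip_width: 0.133
grip_force: 25.0
time: 36.25
position: [0.5825, -0.0654, 0.1349]
tool_rot: [0.066, 3.141, -0.0]
ft_force: [-0.1, 0.1, -0.7]
grip_width: 0.133
grip_force: 25.0
t36.25 pos [582.5 -65.4 134.9] yaw 87.6->87.6 q7 1.38 grip 11.6mm 25.0N F [-0.1  0.1 -0.7] 
shift [ 0.8 -0.   6.9] turn [-0.  0. -0.]
flange n 251 ctr 571.6 -42.3 size 116.8 54.6 long axis deg 29.8 med [566.6 -35.5  87.4]
bar n 110 ctr 581.3 -57.8 size 41.3 27.0 long axis deg 24.1 med [574.4 -56.6 148.3]
rim n 333 ctr 580.9 -61.6 size 99.7 62.6 long axis deg -1.4 med [573.9 -53.1  55.2]
```

View pics/s11.png

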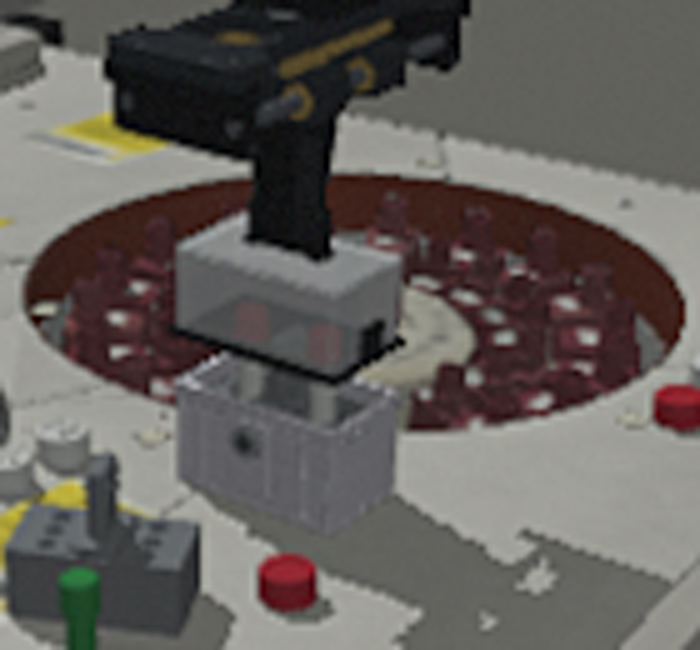

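The scene crop shows the lid level, its flange corners (177,330), (335,380), (402,340) straight above the rim corners, with both caps under the dome. Lowering.

```bash
python3 -m jog '[[[0.6,0,3,0,0,0,4],[0.6,0,6,0,0,0,4],[0.6,0,9,0,0,0,4],[0.6,0,12,0,0,0,4],[0.6,0,15,0,0,0,4],[0.6,0,18,0,0,0,4],[0.6,0,20,0,0,0,4],[0.6,0,20,0,0,0,4],[0.6,0,20,0,0,0,4]]]' 25;python3 go.py 581.7 -65.4 111 87.6
```

```text
time: 37.2
position: [0.5818, -0.0653, 0.1148]
tool_rot: [0.066, 3.141, -0.0]
ft_force: [-0.1, -0.9, -0.8]
grip_width: 0.133
grip_force: 25.0
t37.20 pos [581.8 -65.3 114.8] yaw 87.6->87.6 q7 1.37 grip 11.6mm 25.0N F [-0.1 -0.9 -0.8] 
shift [ 0.1 -0.1  3.8] turn [-0.  0.  0.]
```

```bash
python3 -m jog '[[[0,0,1,0,0,0,4],[0,0,2,0,0,0,4],[0,0,3,0,0,0,4],[0,0,3.8,0,0,0,4],[0,0,3.8,0,0,0,4],[0,0,3.8,0,0,0,4]]]' 25;python3 go.py 581.7 -65.4 111 87.6
```

```text
time: 37.8
position: [0.5819, -0.0654, 0.1115]
tool_rot: [0.066, 3.14, -0.001]
ft_force: [-1.3, 0.7, 4.4]
grip_width: 0.135
grip_force: 25.0
t37.80 pos [581.9 -65.4 111.5] yaw 87.6->87.6 q7 1.36 grip 11.8mm 25.0N F [-1.3  0.7  4.4] 
shift [ 0.2 -0.   0.5] turn [-0.  0.  0.]
```

Light contact at the expected height. I'll release, retreat and check.

```bash
python3 -m jog '[[[0,0,0,0,0,0,30],[0,0,0,0,0,0,40],[0,0,0,0,0,0,40],[0,0,0,0,0,0,40],[0,0,-30,0,0,0,40],[0,0,-70,0,0,0,40],[0,0,-90,0,0,0,40],[0,0,-90,0,0,0,40]]]';python3 -m jog '[[[20,40,0,0,0,0,40],[50,90,0,0,0,0,40],[80,140,0,0,0,0,40],[110,190,0,0,0,0,40],[120,210,0,0,0,0,40],[120,210,0,0,0,0,40],[120,210,0,0,0,0,40],[120,210,0,0,0,0,40]]]'
python3 - <<'E'
from meas import *
d=cam("top");save(d,"t12.png",(260,110,345,200),6);Q=cloud(d)
rect(Q,(.582,-.066),.035,.122,.14,"bar");rect(Q,(.582,-.066),.075,.056,.07,"flange")
e=cam("scene");Q=cloud(e);rect(Q,(.582,-.062),.035,.122,.14,"bar s");rect(Q,(.582,-.062),.075,.095,.118,"dome top");rect(Q,(.582,-.062),.075,.055,.068,"flange s")
T=cloud(d); m=(np.hypot(T[...,0]-.582,T[...,1]+.066)<.03)&(T[...,2]>.122); q=T[m]*1000
A=np.c_[q[:,:2]-q[:,:2].mean(0),np.ones(len(q))]; print("bar plane tilt",np.linalg.lstsq(A,q[:,2],rcond=None)[0])
E
```

```text
time: 38.6
position: [0.5839, -0.0651, 0.2044]
tool_rot: [0.066, 3.135, -0.002]
ft_force: [0.2, -0.5, 0.5]
grip_width: 0.459
grip_force: 0.0
time: 39.4
position: [0.4709, 0.148, 0.2003]
tool_rot: [-0.069, -3.14, 0.001]
ft_force: [0.3, -1.2, 0.3]
grip_width: 0.46
grip_force: 0.0
bar n 110 ctr 581.4 -66.4 size 41.9 12.3 long axis deg -2.7 med [581.6 -65.4 129.3]
flange n 119 ctr 570.6 -44.1 size 117.0 52.8 long axis deg 29.5 med [550.2 -38.9  63.6]
bar s n 23 ctr 565.5 -62.7 size 15.2 9.8 long axis deg -57.4 med [564.1 -59.6 128.7]
dome top n 380 ctr 580.9 -61.9 size 94.3 58.7 long axis deg -2.2 med [560.3 -49.4 105.8]
flange s n 237 ctr 569.2 -41.0 size 115.5 55.8 long axis deg 28.9 med [561.4 -34.5  62.4]
bar plane tilt [ 3.49021339e-02 -7.94969997e-02  1.29286773e+02]
```

View pics/t12.png

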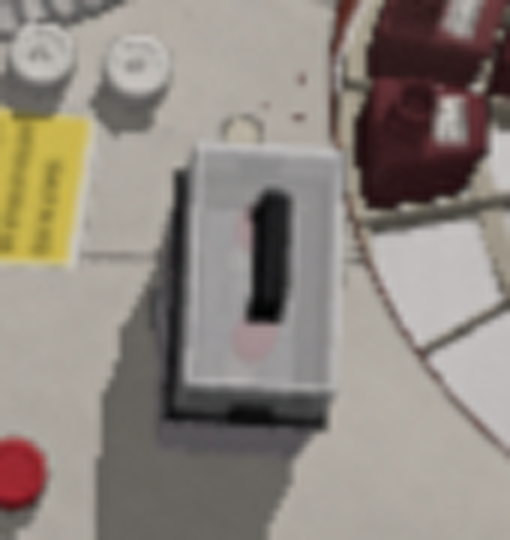

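The crop shows the lid square on the bucket with the flange even all round. The bar is at (581.4, −66.4) against the rim's (581.6, −66.1), and its top is at 129.3 mm, so it is fully seated. Handing in.

```bash
python3 -c "
from bench import ctrl
print(ctrl.close_job())"
```

```text
the job is handed in; nothing more can be done
None
```

The job is handed in at about 39.5 s: cushion, two-bore insert, both sample tubes and lid are in place by the last camera readings; the hand-in returned no verdict.

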